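# Check the drawer runners and mark off the one that binds

### The job

Check the runners of the three desk-unit drawers before they are stocked: pull every drawer that runs out to its stop fully out and leave it there; one that merely drags is still good. Any drawer that jams part-way against a firm pull of about 15 N is rejected: do not force it (never over 40 N on a drawer), push it fully shut and swing its marker arm all the way round to stick out over its front, so that nobody stocks it, leaving the other markers parked. Do not disturb the mug, stapler or folders.

Things in the scene. Friction and masses are not known exactly. Their poses are not given: they have to be found in the camera images.
- unit: Low grey desk-top drawer unit fixed to the desk, 200 mm deep (x) x 372 mm wide (y) x 75 mm high. Origin: centre of its underside; its x axis points from the front to the back, so drawers come out along its -x. Three equal drawers stand side by side, their centre lines at y = +120 (drawer1), 0 (drawer2), -120 mm (drawer3). The fronts of the closed drawers stand 110 mm in front of the origin (x = -110 mm), 114 mm wide, top edge 64 mm above the desk.
- drawer1 (a joint): How far drawer 1 is out, in m: 0 shut, 0.090 at its end stop (fully out). Starts 0 to 25 mm out. A sound runner needs about 2 N, or about 7 to 9 N from somewhere part-way on if it merely drags; a binding one stops somewhere between 35 and 65 mm and gives only a few mm more, springily, however firmly it is pulled. Sound and bad drawers look the same. A drawer stays where it is left (one let go while jammed may spring back a few mm).
- drawer1_handle (a point): Middle of the bar handle of drawer 1: a steel bar 90 mm long (along the unit's y), 10 mm x 10 mm in section, centred 54 mm above the desk and 40 mm in front of the drawer's front (so 35 mm of clear gap behind it, 72 mm wide between its two posts, open above and below). It moves with the drawer and can be hooked from above by a fingertip in the gap; pushing the bar towards the unit shuts the drawer.
- marker1 (a joint): Angle in rad of the marker arm above drawer 1: a flat steel arm on the unit's top turning about an upright pivot 80 mm in front of the unit's origin and 10 mm to the -y side of the drawer's centre line. 0: parked along the unit's +y; pi/2 (its stop): swung towards the unit's -x, sticking out over the drawer's front. Stiff pivot (about 1 to 1.5 N at the peg), stays where it is left. Starts 0 to 0.15.
- marker1_peg (a point): Top centre of the upright peg (14 mm diameter, its top 99 mm above the desk, standing 16 mm proud of the arm) at 45 mm from the pivot of marker arm 1; pushing it sideways swings the arm.
- drawer2 (a joint): How far drawer 2 is out, in m: 0 shut, 0.090 at its end stop (fully out). Starts 0 to 25 mm out. A sound runner needs about 2 N, or about 7 to 9 N from somewhere part-way on if it merely drags; a binding one stops somewhere between 35 and 65 mm and gives only a few mm more, springily, however firmly it is pulled. Sound and bad drawers look the same. A drawer stays where it is left (one let go while jammed may spring back a few mm).
- drawer2_handle (a point): Middle of the bar handle of drawer 2: a steel bar 90 mm long (along the unit's y), 10 mm x 10 mm in section, centred 54 mm above the desk and 40 mm in front of the drawer's front (so 35 mm of clear gap behind it, 72 mm wide between its two posts, open above and below). It moves with the drawer and can be hooked from above by a fingertip in the gap; pushing the bar towards the unit shuts the drawer.
- marker2 (a joint): Angle in rad of the marker arm above drawer 2: a flat steel arm on the unit's top turning about an upright pivot 80 mm in front of the unit's origin and 10 mm to the -y side of the drawer's centre line. 0: parked along the unit's +y; pi/2 (its stop): swung towards the unit's -x, sticking out over the drawer's front. Stiff pivot (about 1 to 1.5 N at the peg), stays where it is left. Starts 0 to 0.15.
- marker2_peg (a point): Top centre of the upright peg (14 mm diameter, its top 99 mm above the desk, standing 16 mm proud of the arm) at 45 mm from the pivot of marker arm 2; pushing it sideways swings the arm.
- drawer3 (a joint): How far drawer 3 is out, in m: 0 shut, 0.090 at its end stop (fully out). Starts 0 to 25 mm out. A sound runner needs about 2 N, or about 7 to 9 N from somewhere part-way on if it merely drags; a binding one stops somewhere between 35 and 65 mm and gives only a few mm more, springily, however firmly it is pulled. Sound and bad drawers look the same. A drawer stays where it is left (one let go while jammed may spring back a few mm).
- drawer3_handle (a point): Middle of the bar handle of drawer 3: a steel bar 90 mm long (along the unit's y), 10 mm x 10 mm in section, centred 54 mm above the desk and 40 mm in front of the drawer's front (so 35 mm of clear gap behind it, 72 mm wide between its two posts, open above and below). It moves with the drawer and can be hooked from above by a fingertip in the gap; pushing the bar towards the unit shuts the drawer.
- marker3 (a joint): Angle in rad of the marker arm above drawer 3: a flat steel arm on the unit's top turning about an upright pivot 80 mm in front of the unit's origin and 10 mm to the -y side of the drawer's centre line. 0: parked along the unit's +y; pi/2 (its stop): swung towards the unit's -x, sticking out over the drawer's front. Stiff pivot (about 1 to 1.5 N at the peg), stays where it is left. Starts 0 to 0.15.
- marker3_peg (a point): Top centre of the upright peg (14 mm diameter, its top 99 mm above the desk, standing 16 mm proud of the arm) at 45 mm from the pivot of marker arm 3; pushing it sideways swings the arm.
- mug: White mug, 76 mm diameter, 95 mm high; bystander. Origin at the centre of its underside.
- stapler: Black stapler, 35 x 130 x 38 mm, lying on top of the drawer unit near its back; bystander. Origin at the centre of its underside.
- folders: Stack of blue folders, 220 x 160 x 50 mm, on the desk; bystander. Origin at the centre of its underside.

How it is judged (in metres and radians):
At the end, for the whole second after the job is handed in: The binding drawer is shut (within 4 mm) with its marker arm swung out over its front (beyond 1.4 rad); both other drawers are fully out (over 85 mm of 90) with their marker arms still parked (under 0.35 rad) (((value of joint drawer1 below 0.004 m and value of joint marker1 above 1.4 rad and value of joint each of drawer2, drawer3 above 0.085 m and value of joint each of marker2, marker3 below 0.35 rad) or (value of joint drawer2 below 0.004 m and value of joint marker2 above 1.4 rad and value of joint each of drawer1, drawer3 above 0.085 m and value of joint each of marker1, marker3 below 0.35 rad) or (value of joint drawer3 below 0.004 m and value of joint marker3 above 1.4 rad and value of joint each of drawer1, drawer2 above 0.085 m and value of joint each of marker1, marker2 below 0.35 rad))); the robot touches nothing.
It fails at once if a drawer is forced: the robot presses or pulls on it with more than 40 N (contact force between any of drawer1, drawer2, drawer3 and the fingers above 40 N or contact force between any of drawer1, drawer2, drawer3 and the arm above 40 N).
It fails at once if the mug, stapler or folders are shifted more than 15 mm (distance of any of mug, stapler, folders from where it was at the start of the episode above 0.015 m).
It also fails if it takes over 67 s, if anything falls off the work surface, if the arm or the gripper's body presses on something with over 40 N, if the wrist force passes 120 N, or if a joint passes its speed limit or range.

### The arm

A 6-joint arm with a two-finger parallel gripper is mounted at the origin on the work surface. World frame = base frame: x ahead of the robot, y to its left, z up, the work surface at z = 0. Lengths are in mm, angles in degrees, forces in N, time in s.
With the tool pointing down it reaches from about 350 to 875 mm from the base axis. Payload 4.2 kg.
Tool frame: the origin (TCP) lies between the finger pads; the fingertips stand ctrl.nose_length ahead of it and the grasp point (between the pads) is the TCP (ctrl.nose_length is the distance from the TCP to the fingertips, in mm); z points along the fingers, y is the line along which they close (so a half turn about z gives the same grasp; the last joint's range is limited). The gripper opens to 87 mm and grips with 3 to 60 N. Pads are 19 mm wide; open, the fingers measure 117 mm over their backs; the gripper's body (75 mm by 190 mm) begins 51 mm behind the grasp point.
Start: joints at [-51.704, 22.042, 0.453, 0, -68.411, -14.817], TCP at [249.029, -573.222, 241.55] pointing down, gripper open.
Joint ranges: [-179.83, 179.83], [-69.29, 118.12], [-61.27, 80.66], [-181.25, 117.63], [-171.15, -9.14], [-177.46, 177.46]. Speed limits (degrees/s): [159.86, 159.86, 180, 180, 180, 180].

### API

Orientations are given as [roll, pitch, yaw] about the fixed x, y, z axes, in that order (R = Rz(yaw) Ry(pitch) Rx(roll)).
In Python, from plant import ctrl, cams gives the robot as it stands.
- The arm moves only by the shell command python3 -m jog 'ROWS' [FORCE]. ROWS is JSON, one flat list of numbers, 5 for each row, row after row: the shift along the tool's x, y, z in mm, then the turn about the tool's z in rad, then the finger opening in mm, from 0 to 87. In form: [tx, ty, tz, turn, hand, tx, ty, tz, turn, hand, ...]. A call has 1 to 5 rows; each row shifts and turns the commanded pose from where the row before left it, along the tool's axes as they then stand; what a row does not reach is not made up. A row lasts 1/8 s, in which the tool goes at most 62.5 mm and 10.7 degrees, less where a joint would pass 70% of its speed; a pose out of reach is approached as far as the arm can. A call with a gripper value outside its range is refused whole. The fingers move at their own pace and stop on an object; FORCE is the grip in N (left out, the last holds). Time passes only in rows, so rows that do not move let the fingers close. It gives the time, the measured TCP pose, the force, the opening and the grip force at its end, in the units of the state.
- ctrl.read_state(): the state, without advancing time (a new reading comes with each control period).
- cams.capture(name): name is "scene" or "top" or "wrist"; returns (picture, depth): 420x560x3 uint8, blue, green, red; 420x560 float32, mm along the optical axis (not along the pixel's ray), 0 where there is no reading.
- cams.calibration(name): a dict with "fx", "fy", "cx", "cy" (pixels), "k1" (the pictures are not rectified: a ray, as slopes to the right and down, at radius r is drawn at 1 + k1 r^2 times it, then the intrinsics apply), "world_from_camera" (4x4, takes a point from camera to world coordinates); the wrist camera has in their place "hand_eye" (4x4, takes a point from camera to tool coordinates, whose origin is the TCP and whose axes are the flange's). Camera axes: x right, y up, looking along -z (the intrinsics and any distortion apply to the point x, -y, -z); pixel columns grow to the right and rows downward; lengths in mm; the calibration is good to about 2 mm. A picture is of the moment at which its call begins: read the wrist's pose just before it. calibration takes no time and is no camera call.
- ctrl.sign_off(): hands the job in; it is judged then, once.
The state is a dict: "time": time; "qpos": joint angles; "joint_velocities": joint speeds; "tau": joint torques, N m; "eef_pos": TCP position; "eef_rot": TCP orientation; "ft_force": force on the tool from outside, world axes, zero at the start; "ft_torque": the same for the moment, N m; "grip_width": opening from 0.0 (shut) to 1.0 (fully open); "gripper_force": force on a finger pad.
Only numpy, scipy, OpenCV 4.12 (cv2) and the standard library are available. Lean on these libraries where they do the work, as an engineer would, in place of code of your own. Each camera call takes 0.05 s, during which the arm holds its last target. There are 200 camera calls.

## Working session

There is one attempt and no reset: what is moved stays moved. The work goes in short steps, Python scripts to look and compute and a shell command to move; the robot and the scene stay as the last step left them, time stands still between calls to the robot, and variables do not carry over. Pictures are saved under pics/ and viewed, at most 10 in all, crops included, and the job is handed in when it is done.

```bash
ls; mkdir -p pics; python3 - <<'E'
from plant import ctrl,cams
import cv2,numpy as np
s=ctrl.read_state();print(s, ctrl.nose_length)
for n in("scene","top"):
    p,d=cams.capture(n);cv2.imwrite(f"pics/{n}0.png",p);np.savez(f"{n}0.npz",p=p,d=d)
    print(n,cams.calibration(n),d.min(),d.max())
print(cams.calibration("wrist"))
E
```

```text
pics
{'time': 0.0, 'qpos': array([-5.17026538e+01,  2.20915009e+01,  3.79120886e-01, -2.98398333e-02,
       -6.84127779e+01, -1.48185538e+01]), 'joint_velocities': array([ 0.02512599, -0.05634883,  0.10589047,  0.03701347, -0.04349335,
        0.0073428 ]), 'tau': array([ 3.30953771e-04, -3.90670002e+01,  1.87401831e+01,  4.21983853e+00,
        1.09023205e-02, -2.13867725e-04]), 'eef_pos': array([ 248.81571364, -572.70963205,  240.44508447]), 'eef_rot': array([ 1.79871912e+02, -5.21015180e-03, -1.56532211e+02]), 'ft_force': array([ 0.33527009,  0.29641389, -0.34925408]), 'ft_torque': array([0.02822869, 0.0141955 , 0.02226908]), 'gripper_force': 0.0, 'grip_width': 0.9939727658316282} 19.0
scene {'fx': 426.66525132186655, 'fy': 426.66525132186655, 'cx': 283.854562943606, 'cy': 201.93257787767936, 'k1': -0.13182835405099647, 'world_from_camera': array([[-7.94263735e-01, -4.73834659e-01,  3.80297035e-01,
         1.10606640e+03],
       [ 6.07440725e-01, -6.06228869e-01,  5.13324774e-01,
         6.82487209e+02],
       [-1.26840280e-02,  6.38723159e-01,  7.69332075e-01,
         1.067
[... 410 characters left out ...]
,
         3.30893217e+01],
       [ 1.07673447e-02,  7.46551362e-02,  9.97151280e-01,
         1.05607268e+03],
       [ 0.00000000e+00,  0.00000000e+00,  0.00000000e+00,
         1.00000000e+00]])} 0.0 1890.2622
{'fx': 350.80716418377597, 'fy': 350.80716418377597, 'cx': 279.37708649764033, 'cy': 202.81559277008856, 'k1': -0.08839675131834121, 'hand_eye': array([[ 8.44126909e-04,  9.65021591e-01,  2.62169061e-01,
         7.13799069e+01],
       [ 9.99999636e-01, -8.47335137e-04, -1.00812430e-04,
        -8.36814610e-01],
       [ 1.24858886e-04,  2.62169051e-01, -9.65021955e-01,
        -1.42783380e+02],
       [ 0.00000000e+00,  0.00000000e+00,  0.00000000e+00,
         1.00000000e+00]])}
```

View pics/top0.png

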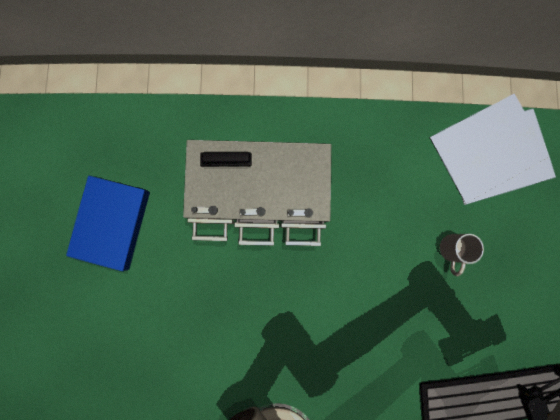

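View pics/scene0.png

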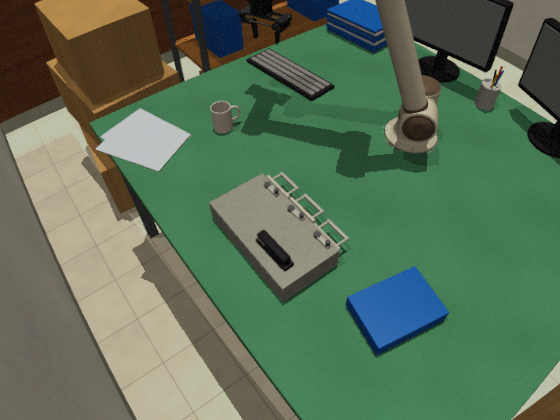

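The top view shows the unit at about cols 185–330, rows 140–220. The handle bars are at (210,238), (257,243) and (303,243), and the pegs at about (211,210), (259,211) and (309,212). The mug is at (468,250), the folders at (108,223) and the stapler at (226,159). The scene view agrees with this.

```bash
cat > h.py <<'E'
import numpy as np,cv2
from plant import ctrl,cams
from scipy.spatial.transform import Rotation as R
def rays(c,uv):
    K=np.array([[c['fx'],0,c['cx']],[0,c['fy'],c['cy']],[0,0,1.]])
    n=cv2.undistortPoints(np.float64(uv).reshape(-1,1,2),K,np.array([c['k1'],0,0,0.])).reshape(-1,2)
    return np.c_[n[:,0],-n[:,1],-np.ones(len(n))]
def pose(name):
    c=cams.calibration(name)
    if name!='wrist': return c,c['world_from_camera']
    s=ctrl.read_state();T=np.eye(4)
    T[:3,:3]=R.from_euler('xyz',s['eef_rot'],degrees=True).as_matrix();T[:3,3]=s['eef_pos']
    return c,T@c['hand_eye']
def toplane(c,T,uv,z):
    r=rays(c,uv)@T[:3,:3].T;o=T[:3,3]
    return o+r*((z-o[2])/r[:,2])[:,None]
def cloud(c,T,d):
    v,u=np.mgrid[:d.shape[0],:d.shape[1]]
    r=rays(c,np.c_[u.ravel(),v.ravel()])*d.reshape(-1,1)
    return (r@T[:3,:3].T+T[:3,3]).reshape(*d.shape,3)
E
python3 - <<'E'
from h import *
for n in("top","scene"):
    f=np.load(n+"0.npz");p,d=f['p'],f['d'];c,T=pose(n);X=cloud(c,T,d)
    Z=X[...,2];roi=(d>0)&(X[...,0]>400)&(X[...,0]<830)&(abs(X[...,1])<330)
    print(n,"desk z",np.median(Z[roi&(abs(Z)<15)]))
    hsv=cv2.cvtColor(p,cv2.COLOR_BGR2HSV);
    notblue=~((hsv[...,0]>100)&(hsv[...,1]>120))
    m=roi&(Z>68)&(Z<85)&notblue
    k,l,st,_=cv2.connectedComponentsWithStats(m.astype(np.uint8));i=1+st[1:,4].argmax()
    P=X[l==i];print(" unit top z",np.median(P[:,2]),cv2.minAreaRect(P[:,:2].astype(np.float32)))
    m=roi&(Z>86)&(Z<125)&notblue
    k,l,st,ce=cv2.connectedComponentsWithStats(m.astype(np.uint8))
    for i in range(1,k): 
        if st[i,4]>2: print("  hi",ce[i].round(1),st[i,4],X[l==i].mean(0).round(1))
    m=roi&(Z>38)&(Z<66)&(hsv[...,1]<90)&(hsv[...,2]>110)&notblue&(X[...,0]<600)
    k,l,st,ce=cv2.connectedComponentsWithStats(m.astype(np.uint8),connectivity=8)
    for i in range(1,k): 
        if st[i,4]>15: 
            P=X[l==i];print("  bar",ce[i].round(1),st[i,4],P.mean(0).round(1),P.min(0).round(1),P.max(0).round(1),np.median(P[:,2]))
E
python3 - <<'E'
import sys; sys.path.insert(0,'.')
import cv2
a=cv2.imread('pics/top0.png')[130:260,170:345];b=cv2.resize(a,None,fx=4.4,fy=4.4,interpolation=cv2.INTER_CUBIC);cv2.imwrite('pics/top0c.png',b)
E
```

```text
top desk z -0.1127279810696109
 unit top z 74.93946535030875 ((698.1270751953125, 66.11418914794922), (373.7895202636719, 201.26312255859375), 89.78848266601562)
  hi [225.3 158.2] 651 [744.9 145.7 107.4]
  hi [193.7 209.3] 29 [617.5 220.9  97.6]
  hi [214.1 209.5] 8 [618.8 171.7  87.4]
  hi [208.5 209.2] 4 [619.2 185.9  86.7]
  hi [242.2 211.7] 30 [614.3 100.8  98.1]
  hi [259.  208.3] 3 [624.3  59.9  88.1]
  hi [308. 210.] 5 [623.2 -62.3  86.9]
  hi [262.1 211.1] 8 [617.6  52.   86.8]
  hi [290.6 212. ] 25 [616.3 -18.4  98.2]
  hi [259. 213.] 3 [612.8  59.7  86.4]
  hi [261. 215.] 3 [607.9  54.6  86.8]
  bar [209.3 229.4] 350 [569.5 186.3  60.2] [541.8 130.8  44.8] [598.1 241.5  66. ] 59.9152288907768
  bar [256.4 233.4] 360 [562.   65.6  60.3] [533.4  11.   51.3] [592.8 120.9  65.8] 60.24828561674349
  bar [304.  233.7] 358 [564.1 -55.9  60.3] [ 535.1 -109.    38.2] [595.7   1.1  65.9] 60.469901531719586
scene desk z 1.3626906349877572
 unit top z 76.72265310899644 ((694.0553588867188, 64.62984466552734), (374.4750671386719, 209.77102661132812), 89.71516418457031)
  hi [267.5 184.2] 32 [617.9 -59.6  87.7]
  hi [275.2 190. ] 28 [617.7 -19.5  95.9]
  hi [290.2 206.9] 21 [618.6  55.4  88.2]
  hi [293.8 212.2] 4 [622.2  77.   87. ]
  hi [300.2 214.5] 30 [617.  100.7  96. ]
  hi [273.6 248.5] 569 [751.6 152.7 106.5]
  hi [316.4 232.9] 32 [618.1 175.   87.6]
  hi [326.9 242.2] 34 [619.9 221.3  96.3]
  bar [296.9 195.3] 367 [560.1  12.6  61.2] [ 532.1 -115.    50.9] [590.9 122.2  66. ] 61.531508088770806
  bar [333.6 230.9] 175 [560.7 186.   60.5] [540.3 142.4  53.3] [592.6 230.6  65.7] 60.395240718127184
```

View pics/top0c.png

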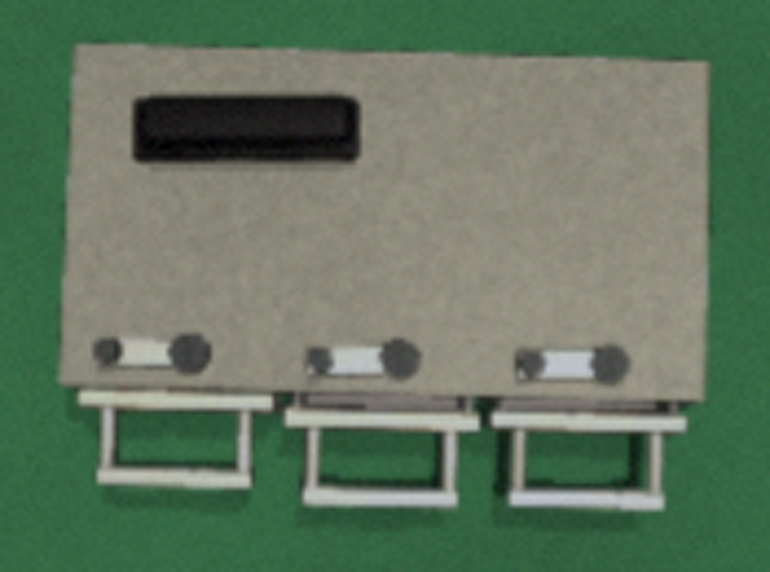

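Unit centre is (698, 66) with yaw about 0, and its top is at z 75 as the text says. The pegs are at (617,221), (614,101) and (616,−18), each 45 mm from its pivot, which also agrees. Bar centres are at x of about 547, 538 and 540, with tops near z 60. Next I square the tool to yaw 180 and travel towards drawer 3.

```bash
python3 -m jog '[0,0,0,0.137,0, 0,0,0,0.137,0, 0,0,0,0.136,0, 0,0,0,0,0, -30,50,0,0,0]' 10; python3 -m jog '[-30,50,0,0,0,-30,50,0,0,0,-30,50,0,0,0,-30,50,0,0,0,-30,50,0,0,0]'
```

```text
time: 0.72
eef_pos: [278.2, -524.5, 240.3]
eef_rot: [180.0, -0.1, 179.9]
ft_force: [1.5, 0.6, 0.3]
grip_width: 0.516
gripper_force: 0.0
time: 1.35
eef_pos: [429.8, -271.5, 241.6]
eef_rot: [-180.0, 0.0, -179.9]
ft_force: [0.4, -0.1, -0.8]
grip_width: 0.02
gripper_force: 0.0
```

```bash
python3 - <<'E'
from h import *
f=np.load("top0.npz");p,d=f['p'],f['d'];c,T=pose("top");X=cloud(c,T,d);Z=X[...,2]
for lo,hi in((130,242),(10,122),(-110,3)):
    m=(d>0)&(Z>50)&(Z<64)&(X[...,1]>lo+28)&(X[...,1]<hi-28)&(X[...,0]<575)&(X[...,0]>500)
    v,u=np.nonzero(m);P=toplane(c,T,np.c_[u,v],59);w=np.percentile(P[:,0],[5,50,95]);print(w.round(1),P[:,1].mean().round(1),m.sum())
E
```

```text
[542.  546.9 550.5] 185.8 86
[534.6 538.1 542.9] 65.6 86
[535.2 540.  543.4] -53.6 88
```

```bash
python3 -m jog '[-33,54,0,0,0,-33,54,0,0,0,-33,54,0,0,0,-32,55,0,0,0,0,0,50,0,0]'; python3 -m jog '[0,0,50,0,0,0,0,10,0,0,0,0,0,0,0]'
```

```text
time: 1.98
eef_pos: [563.2, -55.5, 194.3]
eef_rot: [180.0, 0.6, -179.5]
ft_force: [-0.1, -2.2, -1.6]
grip_width: 0.007
gripper_force: 0.0
time: 2.35
eef_pos: [558.9, -59.5, 132.1]
eef_rot: [-180.0, 0.0, -179.9]
ft_force: [0.6, -1.0, -0.6]
grip_width: 0.006
gripper_force: 0.0
```

```bash
python3 - <<'E'
from h import *
c,T=pose('wrist');p,d=cams.capture('wrist');cv2.imwrite('pics/w1.png',p)
X=cloud(c,T,d);Z=X[...,2]
m=(d>0)&(Z>50)&(Z<66)&(abs(X[...,1]+54)<32)&(X[...,0]>515)&(X[...,0]<600)
print(ctrl.read_state()['eef_pos'])
h=X[m];b=h[h[:,0]<555];print(len(h),len(b),np.median(b,0),b.min(0),b.max(0)); 
f=h[h[:,0]>565];print(len(f),f.min(0) if len(f) else 0)
E
```

```text
[559.60277687 -59.44269753 133.18874975]
1745 1745 [539.86150209 -53.99675912  58.21457864] [535.61074162 -85.97553964  50.0368121 ] [546.37719313 -22.07801865  60.30272541]
0 0
```

View pics/w1.png

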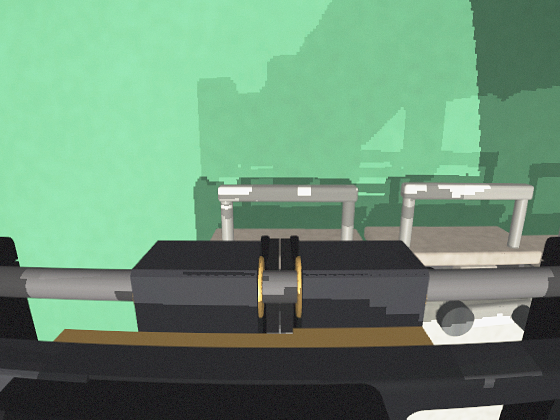

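The wrist view shows drawer 3's bar at about (288,192), measured at x 540, y −54 and top z 59, with the fingers behind it at rows 240–330. I'll descend into the gap.

```bash
python3 -m jog '[-2,5,25,0,0,0,0,30,0,0,0,0,20,0,0,0,0,0,0,0]'; python3 -m jog '[5,0,0,0,0,5,0,0,0,0,5,0,0,0,0,5,0,0,0,0,0,0,0,0,0]'
```

```text
time: 2.9
eef_pos: [560.9, -54.5, 57.4]
eef_rot: [-180.0, 0.0, 180.0]
ft_force: [-0.7, -0.6, 0.8]
grip_width: 0.005
gripper_force: 0.0
time: 3.52
eef_pos: [539.6, -54.2, 56.7]
eef_rot: [180.0, -0.0, 180.0]
ft_force: [1.1, -0.1, 0.1]
grip_width: 0.009
gripper_force: 0.4
```

```bash
python3 -m jog '[4,0,0,0,0,4,0,0,0,0,2,0,0,0,0,0,0,0,0,0]'; python3 -m jog '[2,0,0,0,0,2,0,0,0,0,0,0,0,0,0]'
```

```text
time: 4.03
eef_pos: [529.8, -54.3, 56.4]
eef_rot: [-180.0, -0.1, 180.0]
ft_force: [0.4, 0.0, 0.5]
grip_width: 0.002
gripper_force: 0.5
time: 4.4
eef_pos: [525.8, -54.3, 56.4]
eef_rot: [180.0, -0.1, 180.0]
ft_force: [0.8, 0.4, -0.1]
grip_width: 0.006
gripper_force: 0.5
```

```bash
python3 -m jog '[2,0,0,0,0,2,0,0,0,0,0,0,0,0,0]'
```

```text
time: 4.78
eef_pos: [521.8, -54.3, 56.4]
eef_rot: [-180.0, -0.1, 180.0]
ft_force: [1.5, 0.5, -0.5]
grip_width: 0.008
gripper_force: 0.5
```

```bash
python3 -m jog '[2,0,0,0,0,2,0,0,0,0,0,0,0,0,0]'
```

```text
time: 5.15
eef_pos: [517.8, -54.3, 56.5]
eef_rot: [-180.0, -0.0, 180.0]
ft_force: [1.0, 0.0, -0.7]
grip_width: 0.005
gripper_force: 0.4
```

```bash
python3 -m jog '[2,0,0,0,0,2,0,0,0,0,2,0,0,0,0]'
```

```text
time: 5.52
eef_pos: [512.2, -54.3, 56.6]
eef_rot: [180.0, 0.0, 180.0]
ft_force: [1.5, 0.3, -0.9]
grip_width: 0.003
gripper_force: 0.9
```

```bash
python3 -m jog '[2,0,0,0,0,2,0,0,0,0,2,0,0,0,0]'
```

```text
time: 5.9
eef_pos: [506.2, -54.3, 56.5]
eef_rot: [180.0, -0.0, 180.0]
ft_force: [0.9, 0.7, -1.1]
grip_width: 0.007
gripper_force: 0.9
```

```bash
python3 -m jog '[2,0,0,0,0,2,0,0,0,0,2,0,0,0,0]'
```

```text
time: 6.28
eef_pos: [500.2, -54.2, 56.6]
eef_rot: [180.0, 0.0, 180.0]
ft_force: [1.9, 0.1, -1.2]
grip_width: 0.007
gripper_force: 0.9
```

```bash
python3 -m jog '[2,0,0,0,0,2,0,0,0,0,2,0,0,0,0]'
```

```text
time: 6.65
eef_pos: [494.2, -54.2, 56.6]
eef_rot: [180.0, 0.0, 180.0]
ft_force: [2.4, 0.8, -1.7]
grip_width: 0.006
gripper_force: 0.9
```

```bash
python3 -m jog '[5,0,0,0,0,5,0,0,0,0,4,0,0,0,0,2,0,0,0,0,0,0,0,0,0]'
```

```text
time: 7.28
eef_pos: [477.8, -54.4, 56.6]
eef_rot: [-180.0, -0.1, 180.0]
ft_force: [1.1, -0.8, 0.5]
grip_width: -0.001
gripper_force: 0.3
```

```bash
python3 -m jog '[2,0,0,0,0,2,0,0,0,0,1,0,0,0,0,0,0,0,0,0]'
```

```text
time: 7.78
eef_pos: [474.1, -54.3, 56.7]
eef_rot: [180.0, 0.1, -180.0]
ft_force: [5.1, -1.3, -2.8]
grip_width: 0.002
gripper_force: 2.1
```

```bash
python3 -m jog '[1.5,0,0,0,0,0,0,0,0,0]'
```

```text
time: 8.02
eef_pos: [474.0, -54.1, 56.9]
eef_rot: [180.0, 0.3, -180.0]
ft_force: [7.7, -1.8, -4.1]
grip_width: 0.006
gripper_force: 3.4
```

```bash
python3 -m jog '[-10,0,0,0,0,0,0,40,0,0]' >/dev/null --help 2>/dev/null; python3 -c "
from plant import ctrl;print(ctrl.read_state()['eef_pos'],ctrl.read_state()['time'])"
```

```text
[474.02731527 -54.09771659  56.92492905] 8.025
```

That row had the lift sign wrong, and the call was refused, so nothing moved. Lifting is negative tz.

```bash
python3 -m jog '[-10,0,0,0,0,0,0,0,0,0,0,0,-30,0,0,0,0,-30,0,0,-26,40,0,0,0]'; python3 -m jog '[-26,40,0,0,0,-26,40,0,0,0,0,0,0,0,0]'
```

```text
time: 8.65
eef_pos: [507.1, -15.2, 118.6]
eef_rot: [180.0, 0.1, 179.8]
ft_force: [0.4, -0.7, -1.3]
grip_width: 0.006
gripper_force: 0.0
time: 9.02
eef_pos: [560.5, 67.9, 115.9]
eef_rot: [-180.0, -0.1, -179.8]
ft_force: [-0.6, -0.6, 0.1]
grip_width: 0.007
gripper_force: 0.0
```

```bash
python3 -m jog '[0,-1,30,0,0,0,0,28,0,0,0,0,0,0,0,5,0,0,0,0,5,0,0,0,0]'; python3 -m jog '[5,0,0,0,0,5,0,0,0,0,5,0,0,0,0,3,0,0,0,0,0,0,0,0,0]'
```

```text
time: 9.65
eef_pos: [550.7, 64.8, 60.0]
eef_rot: [179.9, 0.2, 180.0]
ft_force: [2.2, -0.6, -0.5]
grip_width: 0.006
gripper_force: 1.0
time: 10.28
eef_pos: [531.3, 64.8, 58.5]
eef_rot: [-180.0, -0.0, 180.0]
ft_force: [0.7, -0.3, 0.1]
grip_width: 0.004
gripper_force: 0.5
```

```bash
python3 -m jog '[2,0,0,0,0,2,0,0,0,0,2,0,0,0,0]'
```

```text
time: 10.65
eef_pos: [525.8, 64.8, 58.5]
eef_rot: [180.0, 0.0, 180.0]
ft_force: [2.2, 0.4, 0.6]
grip_width: 0.003
gripper_force: 0.9
```

```bash
python3 -m jog '[2,0,0,0,0,2,0,0,0,0,2,0,0,0,0]'
```

```text
time: 11.02
eef_pos: [519.7, 64.8, 58.5]
eef_rot: [180.0, -0.0, 180.0]
ft_force: [2.9, 1.0, -0.3]
grip_width: 0.005
gripper_force: 0.9
```

```bash
python3 -m jog '[2,0,0,0,0,2,0,0,0,0,2,0,0,0,0]'
```

```text
time: 11.4
eef_pos: [515.1, 64.9, 58.7]
eef_rot: [180.0, 0.2, -180.0]
ft_force: [7.5, -2.5, -5.0]
grip_width: 0.006
gripper_force: 3.7
```

```bash
python3 -m jog '[1.5,0,0,0,0,1.5,0,0,0,0,0,0,0,0,0]'
```

```text
time: 11.78
eef_pos: [512.7, 64.9, 58.7]
eef_rot: [180.0, 0.2, -180.0]
ft_force: [7.5, -1.6, -4.2]
grip_width: 0.008
gripper_force: 3.3
```

```bash
python3 -m jog '[1.5,0,0,0,0,1.5,0,0,0,0,0,0,0,0,0]'
```

```text
time: 12.15
eef_pos: [509.7, 64.9, 58.7]
eef_rot: [180.0, 0.2, -180.0]
ft_force: [5.3, -0.9, -4.6]
grip_width: 0.003
gripper_force: 3.4
```

It drags but keeps moving at a steady force.

```bash
python3 -m jog '[2,0,0,0,0,2,0,0,0,0,2,0,0,0,0,0,0,0,0,0]'
```

```text
time: 12.65
eef_pos: [503.6, 65.0, 58.7]
eef_rot: [180.0, 0.2, -180.0]
ft_force: [7.2, -1.2, -4.6]
grip_width: 0.001
gripper_force: 3.3
```

```bash
python3 -m jog '[2,0,0,0,0,2,0,0,0,0,2,0,0,0,0,0,0,0,0,0]'
```

```text
time: 13.15
eef_pos: [497.6, 65.0, 58.8]
eef_rot: [180.0, 0.2, -180.0]
ft_force: [6.7, -1.1, -3.9]
grip_width: 0.007
gripper_force: 3.3
```

```bash
python3 -m jog '[3,0,0,0,0,3,0,0,0,0,3,0,0,0,0,0,0,0,0,0]'
```

```text
time: 13.65
eef_pos: [488.5, 65.0, 58.8]
eef_rot: [179.9, 0.2, -180.0]
ft_force: [6.0, -0.5, -5.2]
grip_width: 0.008
gripper_force: 3.1
```

```bash
python3 -m jog '[3,0,0,0,0,3,0,0,0,0,3,0,0,0,0,0,0,0,0,0]'
```

```text
time: 14.15
eef_pos: [479.5, 65.1, 58.8]
eef_rot: [179.9, 0.2, -180.0]
ft_force: [6.1, -1.2, -4.2]
grip_width: 0.003
gripper_force: 3.1
```

```bash
python3 -m jog '[2,0,0,0,0,2,0,0,0,0,2,0,0,0,0,0,0,0,0,0]'
```

```text
time: 14.65
eef_pos: [474.3, 65.2, 59.0]
eef_rot: [179.9, 0.3, -180.0]
ft_force: [8.0, -2.7, -5.9]
grip_width: 0.005
gripper_force: 4.0
```

```bash
python3 -m jog '[2,0,0,0,0,2,0,0,0,0,0,0,0,0,0]'
```

```text
time: 15.02
eef_pos: [474.1, 65.8, 59.6]
eef_rot: [179.8, 0.7, -179.9]
ft_force: [16.8, -5.9, -10.6]
grip_width: 0.007
gripper_force: 8.5
```

Drawer 2 is at its stop. I'll leave it there and go to drawer 1.

```bash
python3 -m jog '[-7,0,0,0,0,-6,0,0,0,0,0,0,-30,0,0,0,0,-30,0,0,-29,40,0,0,0]'; python3 -m jog '[-29,40,0,0,0,-29,40,0,0,0,0,0,0,0,0]'; python3 -m jog '[0,0,30,0,0,0,0,28,0,0,0,0,0,0,0]'
```

```text
time: 15.65
eef_pos: [508.9, 103.6, 120.9]
eef_rot: [180.0, 0.0, 179.8]
ft_force: [1.4, -0.1, -0.6]
grip_width: 0.005
gripper_force: 0.0
time: 16.02
eef_pos: [568.7, 186.9, 117.6]
eef_rot: [-180.0, -0.1, -179.9]
ft_force: [-0.5, 0.6, -0.4]
grip_width: 0.005
gripper_force: 0.0
time: 16.4
eef_pos: [565.1, 182.8, 58.2]
eef_rot: [-179.8, -0.4, 179.9]
ft_force: [0.9, 0.3, 0.5]
grip_width: 0.006
gripper_force: 0.0
```

```bash
python3 -m jog '[5,0,0,0,0,5,0,0,0,0,5,0,0,0,0,5,0,0,0,0,5,0,0,0,0]'; python3 -m jog '[4,0,0,0,0,4,0,0,0,0,0,0,0,0,0]'
```

```text
time: 17.02
eef_pos: [543.1, 185.1, 61.3]
eef_rot: [179.9, 0.1, -180.0]
ft_force: [0.9, 0.2, 2.1]
grip_width: 0.007
gripper_force: 1.0
time: 17.4
eef_pos: [534.2, 184.7, 60.3]
eef_rot: [-180.0, -0.1, 180.0]
ft_force: [0.2, 0.1, 0.8]
grip_width: 0.01
gripper_force: 0.4
```

```bash
python3 -m jog '[2,0,0,0,0,2,0,0,0,0,2,0,0,0,0]'
```

```text
time: 17.77
eef_pos: [528.7, 184.7, 60.3]
eef_rot: [-180.0, -0.0, 180.0]
ft_force: [1.8, 0.8, 0.1]
grip_width: 0.005
gripper_force: 0.9
```

```bash
python3 -m jog '[2,0,0,0,0,2,0,0,0,0,2,0,0,0,0]'
```

```text
time: 18.15
eef_pos: [522.6, 184.7, 60.4]
eef_rot: [-180.0, -0.0, 180.0]
ft_force: [2.0, -0.4, -0.8]
grip_width: 0.004
gripper_force: 0.9
```

```bash
python3 -m jog '[2,0,0,0,0,2,0,0,0,0,0,0,0,0,0]'
```

```text
time: 18.52
eef_pos: [518.4, 184.6, 60.6]
eef_rot: [-180.0, -0.0, 180.0]
ft_force: [0.4, -0.3, -0.5]
grip_width: 0.002
gripper_force: 0.3
```

```bash
python3 -m jog '[2,0,0,0,0,2,0,0,0,0,2,0,0,0,0]'
```

```text
time: 18.9
eef_pos: [512.8, 184.7, 60.6]
eef_rot: [-180.0, 0.0, 180.0]
ft_force: [1.5, -1.0, -0.6]
grip_width: 0.003
gripper_force: 0.9
```

```bash
python3 -m jog '[2,0,0,0,0,2,0,0,0,0,0,0,0,0,0]'
```

```text
time: 19.27
eef_pos: [508.5, 184.6, 60.6]
eef_rot: [-180.0, -0.0, 180.0]
ft_force: [0.8, -1.2, -0.2]
grip_width: 0.005
gripper_force: 0.4
```

```bash
python3 -m jog '[2,0,0,0,0,2,0,0,0,0,0,0,0,0,0]'
```

```text
time: 19.65
eef_pos: [506.0, 184.8, 60.7]
eef_rot: [180.0, 0.1, -180.0]
ft_force: [6.0, -3.4, -3.5]
grip_width: 0.007
gripper_force: 3.0
```

```bash
python3 -m jog '[2,0,0,0,0,1,0,0,0,0,0,0,0,0,0]'
```

```text
time: 20.02
eef_pos: [504.5, 184.8, 60.8]
eef_rot: [179.9, 0.3, -180.0]
ft_force: [11.0, -4.4, -5.5]
grip_width: 0.004
gripper_force: 5.2
```

```bash
python3 -m jog '[2,0,0,0,0,1,0,0,0,0,0,0,0,0,0]'
```

```text
time: 20.4
eef_pos: [502.8, 184.9, 60.8]
eef_rot: [179.9, 0.4, -179.9]
ft_force: [14.2, -6.1, -8.4]
grip_width: 0.005
gripper_force: 7.3
```

It gives only springily: 11 N rose to over 16 N total for 1.7 mm of movement at about 59 mm out, so drawer 1 is jammed and rejected. The fingertip is already in the gap, so I'll push the drawer front shut from there.

```bash
python3 -m jog '[-5,0,0,0,0,-7,0,0,0,0,-8,0,0,0,0,-8,0,0,0,0,-8,0,0,0,0]'; python3 -m jog '[-8,0,0,0,0,-8,0,0,0,0,-8,0,0,0,0,-8,0,0,0,0,-4,0,0,0,0]'
```

```text
time: 21.02
eef_pos: [534.6, 184.6, 60.3]
eef_rot: [-180.0, -0.1, 180.0]
ft_force: [-1.3, -0.0, -0.1]
grip_width: 0.006
gripper_force: 1.0
time: 21.65
eef_pos: [571.4, 184.6, 60.4]
eef_rot: [-180.0, -0.0, 180.0]
ft_force: [-2.1, -0.3, 0.2]
grip_width: 0.007
gripper_force: 1.0
```

```bash
python3 -m jog '[-4,0,0,0,0,-3,0,0,0,0,0,0,0,0,0]'
```

```text
time: 22.02
eef_pos: [577.6, 184.6, 60.4]
eef_rot: [-180.0, -0.0, 180.0]
ft_force: [-2.6, -1.5, -0.8]
grip_width: 0.009
gripper_force: 1.3
```

```bash
python3 -m jog '[-2,0,0,0,0,-2,0,0,0,0,0,0,0,0,0]'
```

```text
time: 22.4
eef_pos: [577.8, 184.5, 60.4]
eef_rot: [-179.9, -0.5, 180.0]
ft_force: [-13.2, 3.1, 7.4]
grip_width: 0.005
gripper_force: 6.7
```

Drawer 1 is hard against shut at −13 N. Next I back off, lift, and position above peg 1 with the fingers 30 mm open.

```bash
python3 -m jog '[7,0,0,0,0,7,0,0,0,0,0,0,-40,0,30,0,0,-45,0,30,0,0,-20,0,30]'; python3 -m jog '[-25,18,0,0,30,-25,18,0,0,30,0,0,0,0,30]'; python3 - <<'E'
from h import *
s=ctrl.read_state();print(s['eef_pos'],s['time'],s['grip_width'])
c,T=pose('top');p,d=cams.capture('top');cv2.imwrite('pics/t2.png',cv2.resize(p[130:300,170:345],None,fx=3.4,fy=3.4))
E
```

```text
time: 23.02
eef_pos: [569.7, 185.4, 169.0]
eef_rot: [179.8, 0.4, -180.0]
ft_force: [-0.0, -0.4, -0.7]
grip_width: 0.261
gripper_force: 0.0
time: 23.4
eef_pos: [619.5, 221.7, 165.2]
eef_rot: [180.0, 0.1, -180.0]
ft_force: [-0.1, -0.7, -0.3]
grip_width: 0.339
gripper_force: 0.0
[619.51004323 221.72160531 165.24720273] 23.4 0.3393370798427402
```

View pics/t2.png

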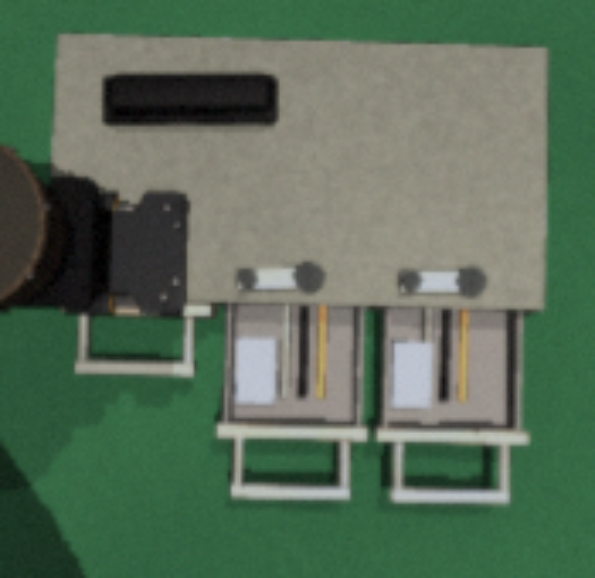

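The crop shows drawers 2 and 3 fully out with their markers parked, drawer 1 shut (front at about (145,310)), and the gripper over peg 1. I'll descend and grip the peg.

```bash
python3 -m jog '[0,-1,30,0,30,0,0,20,0,30,0,0,9,0,30,0,0,0,0,30]' 12; python3 -m jog '[0,0,0,0,0,0,0,0,0,0,0,0,0,0,0]' 12
```

```text
time: 23.95
eef_pos: [617.6, 219.4, 106.4]
eef_rot: [-180.0, -0.0, 180.0]
ft_force: [-1.0, -0.1, 0.5]
grip_width: 0.342
gripper_force: 0.0
time: 24.32
eef_pos: [618.4, 220.4, 107.5]
eef_rot: [179.9, 0.1, 180.0]
ft_force: [-0.3, 1.6, 1.5]
grip_width: 0.153
gripper_force: 12.0
```

```bash
python3 -m jog '[11.6,-1.5,0,0,0,10.8,-4.5,0,0,0,9.3,-7.2,0,0,0,0,0,0,0,0]' 12; python3 -m jog '[7.2,-9.3,0,0,0,4.5,-10.8,0,0,0,1.5,-11.6,0,0,0,0,0,0,0,0]' 12
```

```text
time: 24.82
eef_pos: [583.8, 208.6, 107.4]
eef_rot: [179.8, -0.1, -180.0]
ft_force: [-4.7, 8.7, 3.6]
grip_width: 0.15
gripper_force: 12.0
time: 25.32
eef_pos: [570.3, 175.3, 106.9]
eef_rot: [179.9, -0.2, 180.0]
ft_force: [-4.6, 5.2, 4.3]
grip_width: 0.151
gripper_force: 12.0
```

```bash
python3 -m jog '[0,-2,0,0,0,0,-2,0,0,0,0,0,0,0,0]' 12; python3 -m jog '[0,3,0,0,30,0,0,0,0,30,0,0,0,0,30,0,0,-30,0,30,0,0,-50,0,30]'; python3 -m jog '[30,0,-50,0,30,50,0,-20,0,30,50,0,0,0,30,0,0,0,0,30]'; python3 - <<'E'
from h import *
c,T=pose('top');p,d=cams.capture('top');cv2.imwrite('pics/t3.png',cv2.resize(p[130:300,170:345],None,fx=3.4,fy=3.4))
c,T=pose('scene');p,d=cams.capture('scene');cv2.imwrite('pics/s3.png',cv2.resize(p[150:310,190:380],None,fx=3.6,fy=3.6))
E
```

```text
time: 25.7
eef_pos: [570.4, 174.7, 106.9]
eef_rot: [179.7, -0.1, -180.0]
ft_force: [-7.4, 14.7, 4.3]
grip_width: 0.153
gripper_force: 12.0
time: 26.32
eef_pos: [571.7, 172.4, 185.2]
eef_rot: [-179.8, -0.3, 179.9]
ft_force: [0.8, 0.5, 0.8]
grip_width: 0.343
gripper_force: 0.0
time: 26.82
eef_pos: [440.1, 172.5, 257.1]
eef_rot: [180.0, -0.0, -180.0]
ft_force: [0.2, 1.3, 0.3]
grip_width: 0.347
gripper_force: 0.0
```

View pics/s3.png

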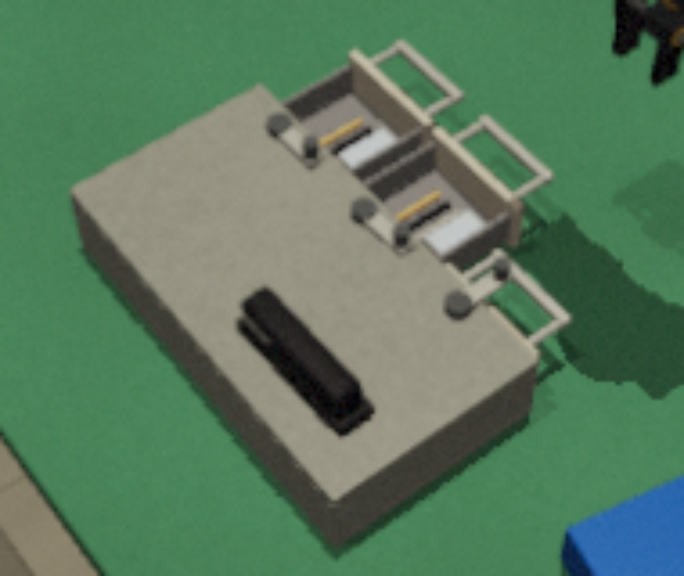

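View pics/t3.png

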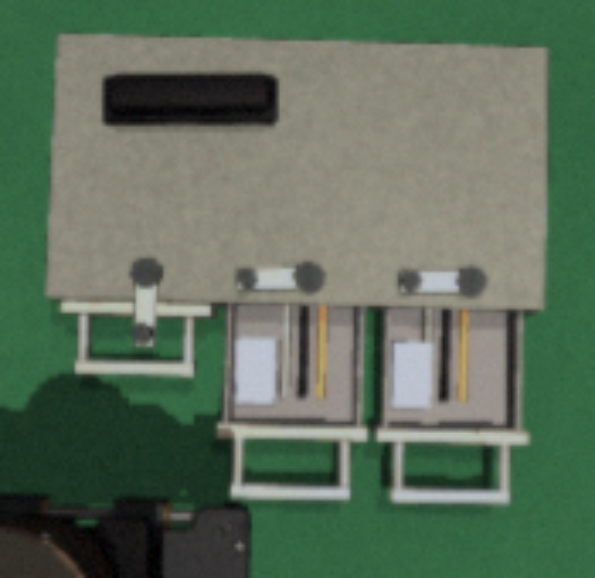

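Both views show marker 1 straight out over shut drawer 1, with pivot (146,272) and peg (144,335) in the top crop. Drawers 2 and 3 are out with their markers parked, and the stapler hasn't moved. One numeric check before hand-in.

```bash
python3 - <<'E'
from h import *
c,T=pose("top");p,d=cams.capture("top");X=cloud(c,T,d);Z=X[...,2]
for lo,hi,x0 in((130,242,520),(10,122,435),(-110,3,435)):
    m=(d>0)&(Z>50)&(Z<64)&(X[...,1]>lo+28)&(X[...,1]<hi-28)&(X[...,0]<x0+40)&(X[...,0]>x0)
    v,u=np.nonzero(m);P=toplane(c,T,np.c_[u,v],59);print("out",548-np.median(P[:,0]).round(1),m.sum())
m=(d>0)&(Z>92)&(X[...,0]>550)&(X[...,0]<640)&(X[...,1]<240)&(X[...,1]>-60)
k,l,st,ce=cv2.connectedComponentsWithStats(m.astype(np.uint8))
for i in range(1,k):print(st[i,4],X[l==i].mean(0).round(1))
E
```

```text
out 0.6000000000000227 85
out 90.80000000000001 87
out 90.89999999999998 93
26 [614.9 100.9  99. ]
24 [616.4 -18.6  98.4]
25 [572.7 176.   98.6]
```

```bash
python3 -c "
from plant import ctrl;print(ctrl.sign_off())"
```

```text
the job is handed in; nothing more can be done
None
```

The job is handed in: drawer 1 jammed at about 59 mm, so it is pushed shut with its marker swung out over its front; drawer 2 (which drags) and drawer 3 are fully out with their markers parked, and I saw no sign that the mug, stapler or folders were disturbed.

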